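# Clamp the jamb leaf and hold the door leaf ready for the hinge pin

### The arm

A 6-joint arm with a two-finger parallel gripper is mounted at the origin on a cart in front of the work surface, level with it; the furniture and walls round the work are solid. World frame = base frame: x ahead of the robot, y to its left, z up, the work surface at z = 0. Lengths are in mm, angles in rad, forces in N, time in s.
With the tool pointing down it reaches from about 325 to 875 mm from the base axis. Payload 4.4 kg.
Tool frame: the origin (TCP) lies midway between the tips of the shut fingers; the grasp point (between the pads) lies 19 mm behind it; z points along the fingers, y is the line along which they close (so a half turn about z gives the same grasp; the last joint's range is limited). The gripper opens to 85 mm and grips with 20 to 120 N. Pads are 22 mm wide; open, the fingers measure 114 mm over their backs; the gripper's body (76 mm by 85 mm) begins 54 mm behind the grasp point. The pads swing forward as they close: fully open they stand 13 mm farther back than shut.
Start: joints at [-1.353, 0.207, 1.542, -0, 1.393, -0.15], TCP at [207.273, -536.344, 231.282] pointing down, gripper open.
Joint ranges: [-2.73, 2.73], [-0.86, 2.22], [0.23, 2.46], [-1.11, 4.25], [0.08, 2.63], [-2.82, 2.82]. Speed limits (rad/s): [2.79, 2.79, 3.14, 3.14, 3.14, 3.14].

### API

Orientations are given as a rotation vector (axis times angle).
In Python, from bench import manip, imaging, workorder, cut_out gives the robot as it stands.
- The arm moves only by the tool step_arm, never from a script. Its argument "deltas" is a list of rows, each a list of 3 entries, a list of its own where there are three numbers: the finger opening in m, from 0 to 0.0854, then the shift along the world's x, y, z in m, then the turn about the world's z in rad. A call has 1 to 20 rows; each row shifts and turns the commanded pose from where the row before left it; what a row does not reach is not made up. A row lasts 1/10 s, in which the tool goes at most 50 mm and 8.59 degrees, less where a joint would pass 70% of its speed; a pose out of reach is approached as far as the arm can. A call with a gripper value outside its range is refused whole. The fingers move at their own pace and stop on an object; "newtons" is the grip in N (left out, the last holds). Time passes only in rows, so rows that do not move let the fingers close. It gives the time, the measured TCP pose, the force, the opening and the grip force at its end, in the units of the state.
- manip.read_state(): the state, without advancing time (a new reading comes with each control period).
- imaging.snapshot(name): name is "side" or "top" or "wrist"; returns a dict with "frame" (400x640x3 uint8, red, green, blue), "vfov" (degrees; the focal length in pixels is half the picture's height over the tangent of half this angle, whatever the lens; pixels are square), "cx", "cy" (the principal point, pixels), "rvec" (rotation vector, rad) and "tvec" (3), from world to camera coordinates, as OpenCV has them. Camera axes: x right, y down, z forward; pixel columns grow to the right and rows downward; lengths in mm; the calibration is good to about 2 mm. A picture is of the moment at which its call begins. There is no depth.
- workorder.job_done(): hands the job in; it is judged then, once.
Trained networks look in the newest picture that a camera, given by its name, has taken for a name from the list of things; names that differ only in an ending like _2 or _b are one class to them, and where a whole thing is asked for, a point or a joint stands for the part that bears it (a point fixed in the world has none). Each returns a list of dicts, best first, with "conf" (0 to 1); they miss things now and then, are a little off and sometimes report something else, mostly with a low value. They report only what shows in the picture. A call takes as long as a camera call. They do not tell look-alikes from the thing itself.
- cut_out(camera, name): "mask" (400x640 bool, what is visible of it) and "position" ([row, column] in pixels, amid what is visible of it).
The state is a dict: "time_s": time; "joint_positions": joint angles; "dq": joint speeds; "joint_efforts": joint torques, N m; "position": TCP position; "tool_rot": TCP orientation; "ft_force": force on the tool from outside, world axes, zero at the start; "torque": the same for the moment, N m; "gripper_width": finger opening in mm; "gripper_force": force on a finger pad.
Only numpy, scipy, OpenCV 4.12 (cv2) and the standard library are available. Lean on these libraries where they do the work, as an engineer would, in place of code of your own. Each camera call takes 0.05 s, during which the arm holds its last target. There are 200 camera calls.

### The job

First press the yellow clamp flap of the hinge jig down until it clicks shut and stays shut by itself. Then pick up the loose door leaf, bring its knuckle between the two knuckles of the jamb leaf so that the holes line up and the pin could be pushed straight through, with the door leaf opened out level, and finish holding it there in the air, freely, without pressing it against the jig: do not let go. Leave the pin, the side cutters and the hex keys where they lie.

Things in the scene. Friction and masses are not known exactly. Their poses are not given: they have to be found in the camera images.
- jig: Hinge jig fixed to the bench, placed anew each time: aluminium base 155 x 120 x 12 mm (x -75 to +80, y -56 to +64 mm), brown jamb block 88 x 56 mm with a steel hinge leaf on top. Origin: on the bench under the block's middle; x from the knuckles to the flap's hinge (away from the robot), y along the bore axis, z up. Grey catch post at x -15, y +44 mm, 88 mm high
- jamb_bore (a point): On the jamb leaf's bore axis, midway between its two knuckles; [-60, 0, 70] mm in the jig's frame, axes as the jig's. Each knuckle: steel tube along y, 12 mm wide, 20 mm outside, 12 mm bore. The gap between them is 27 mm wide, empty from above down to the base plate (12 mm high). The jamb block begins 15 mm behind the axis (+x)
- flap (a joint): Opening of the yellow clamp flap, rad: 0 shut (level over the jamb leaf), 0.8 fully open (free edge up). Stays where it is left. From about 0.16 to 0.08 it must be pushed past a spring ball catch (about 5 to 10 N down at the pad); past that it snaps down and stays shut, between 0 and 0.03
- flap_pad (a point): Centre of the square black rubber pad on top of the yellow flap, where to press; 70 mm from the flap's hinge line, 25 mm from its free edge (flap 54 mm wide, 6 mm thick). The hinge line runs along the jig's y through [60, 0, 73] mm in its frame. With the flap shut the pad is at [-10, 0, 76] mm in the jig's frame
- door_leaf: Loose door leaf, 0.1 to 0.2 kg: wooden block 44 (x) x 50 (y) x 24 mm with a steel leaf on top (top face 29 mm high) and one steel knuckle out at the +x end. Origin: on its underside; block from x -24 to +20, y -25 to +25 mm. Lies flat, knuckle roughly away from the robot. Grip across the 50 mm width (along y) at x = 0, near the centre of mass
- leaf_bore (a point): Centre of the bore of the door leaf's knuckle, at [35, 0, 34] mm in the door leaf's frame; axes as the door leaf's. The knuckle is a tube 22 mm wide along y, 20 mm outside and 12 mm bore diameter
- hinge_pin: Brass hinge pin, 8 mm shaft, 70 mm long with 13 mm heads, lying on the bench; origin under its middle. Not to be moved
- cutters: Side cutters with red handles, 42 x 141 x 12 mm, lying on the bench. Not to be moved
- keys: Set of hex keys in a red holder, 83 x 62 x 20 mm, lying on the bench. Not to be moved
There are look-alikes about, which are no part of the job. Of the things that look like the door_leaf, take the one that is nearest to the robot's base at the start.

How it is judged (in metres and radians):
On the way, in this order (a step that is already met when the one before it is completed fails the run):
1. the flap is clicked shut and stays so with nothing pressing on it (value of joint flap below 0.05 rad and contact force between each of the arm, the fingers and jig below 0.5 N), for 0.3 s.
2. the door leaf is held up off the bench (height (world z) of door_leaf above 0.015 m and contact force between the fingers and door_leaf above 2 N), for 0.2 s.
At the end, for the whole second after the job is handed in: Flap shut (under 0.05 rad); door leaf held still in the fingers, under 5 N on the jig; its bore centre within 3.5 mm (height, fore-and-aft) of the jamb bore axis and 4 mm along it from midway; bore axes parallel within 0.1 rad, leaf level within 0.15 rad (value of joint flap below 0.05 rad and x of leaf_bore in the frame of jamb_bore between -0.0035 and 0.0035 m and z of leaf_bore in the frame of jamb_bore between -0.0035 and 0.0035 m and y of leaf_bore in the frame of jamb_bore between -0.004 and 0.004 m and angle between the y axis of leaf_bore and the y axis of jamb_bore, either way round below 0.1 rad and angle between the z axis of leaf_bore and the z axis of jamb_bore, either way round below 0.15 rad and contact force between the fingers and door_leaf above 2 N and contact force between door_leaf and jig below 5 N and linear speed of door_leaf below 0.02 m/s); the arm keeps its last pose, push and grip.
It fails at once if the hinge pin is disturbed (distance of hinge_pin from where it was at the start of the episode above 0.03 m).
It fails at once if the side cutters are disturbed (distance of cutters from where it was at the start of the episode above 0.03 m).
It fails at once if the hex keys are disturbed (distance of keys from where it was at the start of the episode above 0.03 m).
It also fails if it takes over 45 s, if anything falls off the work surface, if the arm or the gripper's body presses on something with over 40 N, if the wrist force passes 120 N, or if a joint passes its speed limit or range.

## Working session

There is one attempt and no reset: what is moved stays moved. The work goes in short steps, Python scripts to look and compute and a tool call to move; the robot and the scene stay as the last step left them, time stands still between calls to the robot, and variables do not carry over. Pictures are saved under pics/ and viewed, at most 12 in all, crops included, and the job is handed in when it is done.

Besides the shell and the picture viewer there is one more tool, called after "Request:" as name(argument=value, ...), one argument or row to a line, values as JSON. step_arm: Moves the arm, as the interface text tells. Its arguments: {"type":"object","properties":{"deltas":{"type":"array","items":{"type":"array"}},"newtons":{"type":"number"}},"required":["deltas"]}

```bash
ls; mkdir -p pics
cat > h.py <<'E'
import numpy as np, cv2
from bench import manip, imaging, workorder, cut_out
def cam(s):
    f=200/np.tan(np.radians(s['vfov'])/2); K=np.array([[f,0,s['cx']],[0,f,s['cy']],[0,0,1]])
    return K,cv2.Rodrigues(np.array(s['rvec'],float))[0],np.array(s['tvec'],float).reshape(3)
def ray(s,rc,z):  # pixel (row,col) -> world point at height z
    K,R,t=cam(s); d=R.T@np.linalg.solve(K,[rc[1],rc[0],1]); c=-R.T@t
    return c+d*(z-c[2])/d[2]
def proj(s,P):
    K,R,t=cam(s); return cv2.projectPoints(np.array(P,float).reshape(-1,3),cv2.Rodrigues(R)[0],t,K,None)[0].reshape(-1,2)
def save(s,name,crop=None,k=1):
    im=s['frame'][:,:,::-1]
    if crop: r0,r1,c0,c1=crop; im=im[r0:r1,c0:c1]
    cv2.imwrite('pics/'+name,cv2.resize(im,None,fx=k,fy=k,interpolation=cv2.INTER_CUBIC))
E
python3 - <<'E'
from h import *
for n in ['top','side']:
    s=imaging.snapshot(n); save(s,n+'0.png',k=1.25)
    K,R,t=cam(s); print(n,K[0,0],s['cx'],s['cy'],'cam',-R.T@t,'fwd',R[2])
    for o in ['jig','door_leaf','leaf_bore','flap','flap_pad','hinge_pin','cutters','keys']:
        for d in cut_out(n,o): print(o,round(d['conf'],2),np.round(d['position']),d['mask'].sum(),np.round(ray(s,d['position'],0 if o!='flap_pad' else 100)))
E
```

```text
pics
top 489.72635913187383 318.84449642253884 203.02268647192327 cam [ 493.75015114  227.8612476  1266.40821989] fwd [ 0.1101366  -0.01428843 -0.99381375]
jig 0.68 [200. 359.] 2750 [641. 104.   0.]
door_leaf 0.92 [235. 411.] 455 [552. -30.   0.]
door_leaf 0.72 [123. 338.] 489 [848. 160.   0.]
door_leaf 0.61 [280. 398.] 484 [435.   7.   0.]
door_leaf 0.22 [180. 262.] 453 [694. 360.   0.]
leaf_bore 0.92 [128. 338.] 453 [833. 158.   0.]
leaf_bore 0.9 [235. 407.] 479 [551. -19.   0.]
leaf_bore 0.72 [279. 399.] 471 [438.   3.   0.]
flap 0.71 [191. 362.] 729 [666.  98.   0.]
flap 0.27 [202. 360.] 2835 [638. 102.   0.]
flap_pad 0.81 [195. 362.] 774 [643. 107. 100.]
flap_pad 0.65 [285. 231.] 432 [428. 417. 100.]
hinge_pin 0.5 [281. 286.] 42 [434. 293.   0.]
cutters 0.78 [292. 237.] 451 [404. 418.   0.]
keys 0.67 [184. 264.] 289 [682. 353.   0.]
side 394.76553468509496 323.421670374317 202.99492978398797 cam [ 436.09685289 -520.47436167  410.05270755] fwd [ 0.21873446  0.88786486 -0.4047854 ]
jig 0.95 [244. 346.] 4991 [653. 162.   0.]
door_leaf 0.89 [293. 248.] 1206 [445.  42.   0.]
door_leaf 0.82 [296. 324.] 1075 [567.   5.   0.]
leaf_bore 0.93 [297. 323.] 1061 [565.   4.   0.]
leaf_bore 0.73 [296. 251.] 1151 [448.  32.   0.]
flap 0.81 [211. 359.] 479 [732. 312.   0.]
hinge_pin 0.71 [211. 354.] 456 [720. 314.   0.]
hinge_pin 0.68 [223. 242.] 64 [449. 312.   0.]
cutters 0.84 [203. 222.] 353 [405. 438.   0.]
keys 0.5 [199. 330.] 128 [682. 401.  -0.]
keys 0.44 [221. 239.] 112 [442. 324.   0.]
keys 0.23 [205. 223.] 348 [408. 422.   0.]
```

View pics/top0.png

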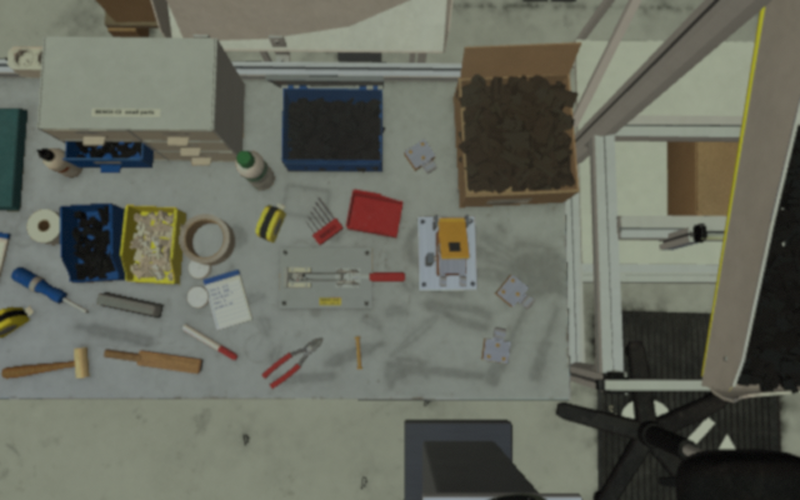

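View pics/side0.png

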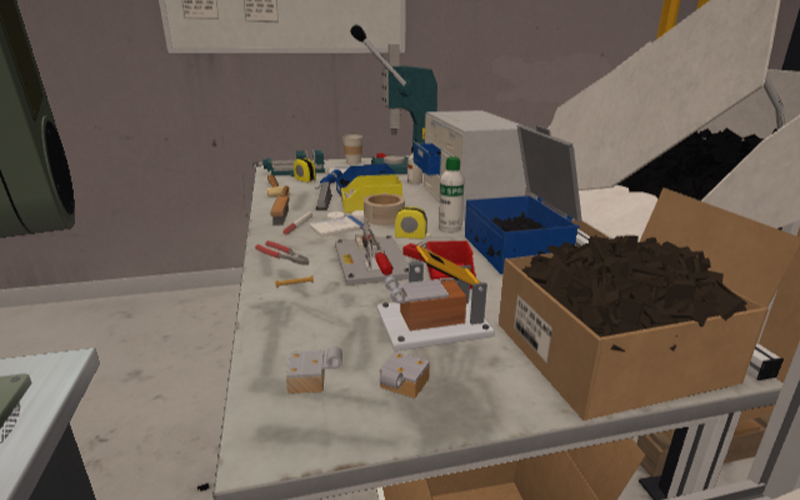

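Top picture: the door-leaf look-alikes are at (398,280), (411,235) and (338,123) (col,row). The one at (398,280), about x=435, y=7, is nearest the base, with its knuckle pointing away from it. I'll confirm it in a crop.

Run:
```python
from h import *
s=imaging.snapshot('top'); save(s,'top_c.png',(165,305,320,440),k=4.2)
st=manip.read_state(); R=cv2.Rodrigues(np.array(st['tool_rot']))[0]; print(R.round(3),st['position'],st['gripper_width'])
```

```text
[[ 0.933  0.36   0.   ]
 [ 0.36  -0.933 -0.   ]
 [ 0.     0.    -1.   ]] [ 207.27671221 -536.3646672   231.30697006] 85.61635758949286
```

View pics/top_c.png

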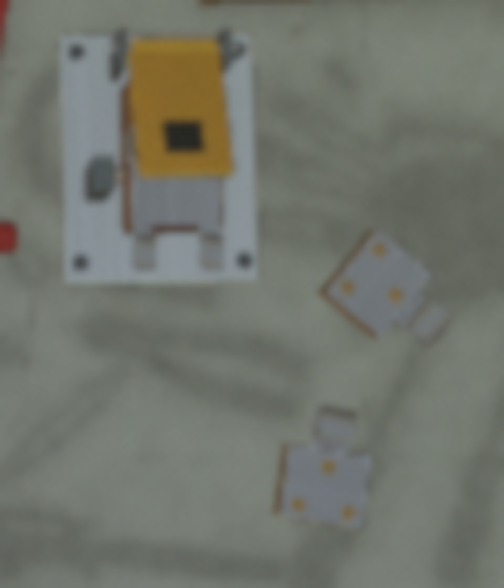

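The crop confirms it: the lower leaf (398,280) has its knuckle pointing away from the robot and is the nearest. The jig is at upper left with the flap open. Next I'll take a wrist view.

Request:
step_arm(
  deltas=[
    [0.0,[0.015,0.044,0.008],-0.028],
    [0.0,[0.015,0.044,0.008],-0.028],
    [0.0,[0.015,0.044,0.008],-0.028],
    [0.0,[0.015,0.044,0.008],-0.028],
    [0.0,[0.015,0.044,0.008],-0.028],
    [0.0,[0.015,0.044,0.008],-0.028],
    [0.0,[0.015,0.044,0.008],-0.028],
    [0.0,[0.015,0.044,0.008],-0.028],
    [0.0,[0.015,0.044,0.008],-0.028],
    [0.0,[0.015,0.044,0.008],-0.028],
    [0.0,[0.015,0.044,0.008],-0.028],
    [0.0,[0.015,0.044,0.008],-0.028],
    [0.0,[0.015,0.044,0.0],-0.033],
    [0.0,[0,0,0],0],
  ],
)

```text
time_s: 2.35
position: [402.9, 40.7, 327.8]
tool_rot: [-3.139, -0.014, -0.002]
ft_force: [-0.6, -1.3, -1.3]
gripper_width: 0.1
gripper_force: 0.0
```

Run:
```python
from h import *
s=imaging.snapshot('wrist'); save(s,'w1.png',k=1.25)
K,R,t=cam(s); print(K[0,0],s['cx'],s['cy'],'cam',-R.T@t,'\n',R.round(3))
for o in ['jig','door_leaf','leaf_bore','flap_pad']:
    for d in cut_out('wrist',o): print(o,round(d['conf'],2),np.round(d['position']),d['mask'].sum(),np.round(ray(s,d['position'],0)))
```

```text
310.4903787915413 325.14430571277546 198.5918553637252 cam [484.42998779  39.8644711  469.99793448] 
 [[ 0.008 -1.    -0.002]
 [-0.949 -0.009  0.315]
 [-0.315 -0.001 -0.949]]
jig 0.77 [ 17. 276.] 3262 [583. 107.   0.]
door_leaf 0.73 [123. 348.] 1567 [446.   7.   0.]
leaf_bore 0.89 [126. 350.] 1372 [442.   4.   0.]
leaf_bore 0.78 [ 39. 378.] 2056 [558. -31.  -0.]
```

View pics/w1.png

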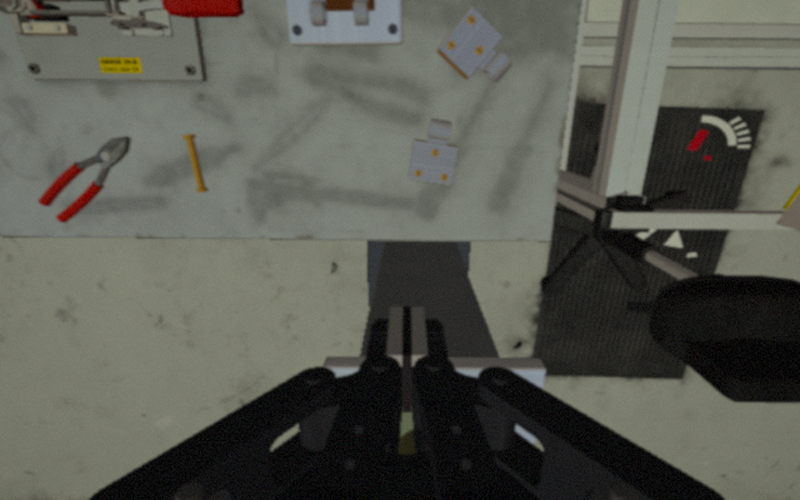

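The wrist view shows the leaf at (433,153) with its knuckle upward, the jig knuckles at the top edge, and the pin and cutters at left. Next I'll look at the jig from close by.

Request:
step_arm(
  deltas=[
    [0.0,[0.036,0.018,-0.02],0],
    [0.0,[0.036,0.018,-0.02],0],
    [0.0,[0.036,0.018,-0.02],0],
    [0.0,[0.019,0.009,-0.018],0],
    [0.0,[0,0,0],0],
  ],
)

```text
time_s: 3.1
position: [529.1, 97.3, 245.5]
tool_rot: [3.141, -0.004, -0.01]
ft_force: [-0.5, -0.0, -1.0]
gripper_width: 0.1
gripper_force: 0.0
```

Run:
```python
from h import *
s=imaging.snapshot('wrist'); save(s,'w2.png',k=1.25); np.save('w2.npy',s,allow_pickle=True)
K,R,t=cam(s); print('cam',-R.T@t,manip.read_state()['position'])
for o in ['jig','door_leaf','leaf_bore','flap','flap_pad']:
    for d in cut_out('wrist',o): print(o,round(d['conf'],2),np.round(d['position']),d['mask'].sum(),np.round(ray(s,d['position'],0)))
```

```text
cam [611.7261775   95.81625007 386.93163505] [528.66092004  96.92952656 247.20539596]
jig 0.9 [ 67. 312.] 14839 [640. 110.   0.]
jig 0.72 [249.  92.] 1418 [407. 421.   0.]
door_leaf 0.95 [140. 430.] 2343 [555. -34.   0.]
door_leaf 0.67 [226. 392.] 1904 [439.   6.   0.]
leaf_bore 0.71 [140. 430.] 2390 [556. -34.   0.]
leaf_bore 0.63 [229. 392.] 1819 [436.   5.   0.]
flap_pad 0.91 [ 48. 312.] 6041 [660. 110.   0.]
```

View pics/w2.png

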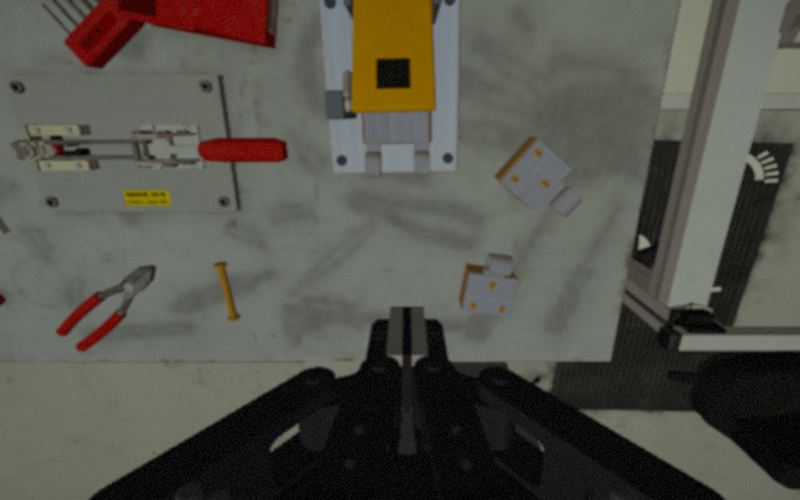

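The wrist view shows the jig plate's near corners at about (334,174) and (459,171) in the scaled picture, the pad at (393,73) and the target leaf at (490,286). I'll fit the poses from edges.

```bash
cat >> h.py <<'E'
from scipy.optimize import minimize, differential_evolution
def T(p,P): # p: x,y,yaw ; P in object frame
    c,s=np.cos(p[2]),np.sin(p[2]); P=np.asarray(P,float)
    return np.c_[p[0]+c*P[:,0]-s*P[:,1],p[1]+s*P[:,0]+c*P[:,1],P[:,2]]
def edgefit(snaps,segs,p0,rng,blur=1.0,z0=0):
    """segs: (A,B,inside) edges in the object frame; the inside is brighter"""
    G=[]
    for s in snaps:
        g=cv2.GaussianBlur(s['frame'].astype(np.float32).mean(2),(0,0),blur); G.append(g)
    def score(p):
        tot=0
        for s,g in zip(snaps,G):
            for A,B,I in segs:
                A_,B_,I_=map(lambda v:np.array(v,float),(A,B,I))
                u=np.linspace(.04,.96,40)[:,None]; P=A_+u*(B_-A_); n=I_-(A_+B_)/2; n/=np.linalg.norm(n)
                P[:,2]+=z0
                a=proj(s,T(p,P)); b=proj(s,T(p,P+n)); d=b-a; d/=np.linalg.norm(d,axis=1)[:,None]
                v=[cv2.remap(g,q[:,0].astype(np.float32),q[:,1].astype(np.float32),1).ravel() for q in (a+d,a-d)]
                tot+=np.mean(np.clip(v[0]-v[1],-10,60))
        return -tot
    b=[(p0[i]-rng[i],p0[i]+rng[i]) for i in range(3)]
    r=differential_evolution(score,b,seed=1,maxiter=60,popsize=12,tol=1e-4); return r.x,r.fun
JIG=[((-75,-56,12),(-75,64,12),(0,0,12)),((-75,-56,12),(-5,-56,12),(-40,0,12)),((-75,64,12),(-35,64,12),(-55,0,12))]
LEAF=[((-24,-25,29),(-24,25,29),(0,0,29)),((-24,-25,29),(20,-25,29),(0,0,29)),((-24,25,29),(20,25,29),(0,0,29)),((45,-11,34),(45,11,34),(35,0,34))]
E
python3 - <<'E'
from h import *
w=np.load('w2.npy',allow_pickle=True).item()
imaging.snapshot('side'); t=imaging.snapshot('top')
r=lambda rc,z:np.round(ray(w,rc,z),1)
print('corners',r((139.2,267.2),12),r((136.8,367.2),12),'pad z76..',[r((58.4,314.4),z) for z in (76,100,126)])
for nm,sn in (('w',[w]),('t',[t]),('wt',[w,t])):
    print(nm,'jig',edgefit(sn,JIG,(642,110,0),(25,25,.2)))
    print(nm,'leaf',edgefit(sn,LEAF,(432,6,0),(25,25,.4)))
E
```

```text
corners [559.2 165.2  12. ] [561.6  45.5  12. ] pad z76.. [array([641.5, 105.4,  76. ]), array([639.2, 104.7, 100. ]), array([636.7, 103.9, 126. ])]
w jig (array([6.55051779e+02, 1.07554381e+02, 6.08729238e-02]), np.float64(-30.720821380615234))
w leaf (array([4.20877310e+02, 2.60412051e+01, 1.24581398e-02]), np.float64(-19.643402099609375))
t jig (array([6.33496031e+02, 1.04529844e+02, 3.82745163e-03]), np.float64(-31.41869354248047))
t leaf (array([ 4.37508441e+02,  2.89957418e+01, -1.11801893e-03]), np.float64(-43.40939712524414))
wt jig (array([6.35740839e+02, 1.07028271e+02, 4.27172244e-02]), np.float64(-66.35816955566406))
wt leaf (array([4.37519807e+02, 2.89476159e+01, 2.84581601e-04]), np.float64(-47.12742233276367))
```

Request:
step_arm(
  deltas=[
    [0.0,[0.04,0.003,-0.02],0],
    [0.0,[0.04,0.003,-0.025],0],
    [0.0,[0.023,0.001,-0.035],0],
    [0.0,[0,0,0],0],
  ],
)

```text
time_s: 3.9
position: [630.3, 105.1, 162.1]
tool_rot: [3.141, -0.001, -0.017]
ft_force: [-1.8, 1.0, -1.3]
gripper_width: -0.1
gripper_force: 0.0
```

Run:
```python
from h import *
w=np.load('w2.npy',allow_pickle=True).item()
f=w['frame'].copy()
for p,seg,c in (((635.4,102.8,.02),JIG,(255,0,255)),((444,11,-.05),LEAF,(0,255,0))):
    for A,B,_ in seg:
        q=proj(w,T(p,[A,B])); cv2.line(f,*[tuple(int(round(v*16)) for v in z) for z in q],c,1,cv2.LINE_AA,4)
w2=dict(w,frame=f)
save(w2,'ov.png',(70,260,255,425),3.1)
```

```text
(no output)
```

View pics/ov.png

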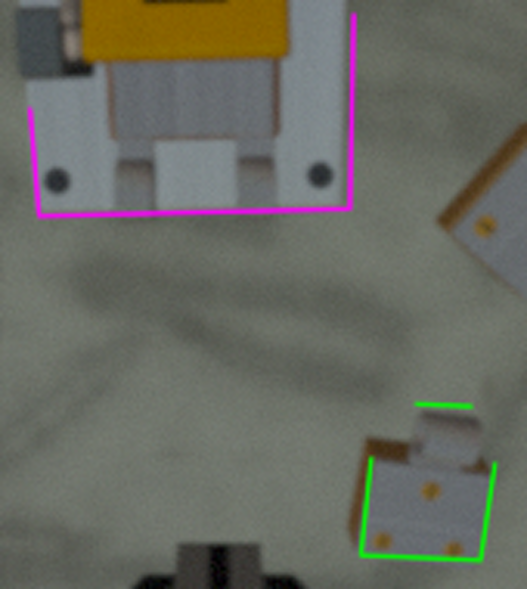

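The overlay fits the jig plate well, and the leaf roughly; I'll refine that later. Now I'll press the flap.

Request:
step_arm(
  deltas=[
    [0.0,[0,-0.001,-0.02],0],
    [0.0,[0,0,-0.012],0],
    [0.0,[0,0,-0.012],0],
    [0.0,[-0.001,0,-0.012],0],
    [0.0,[-0.001,0,-0.01],0],
    [0.0,[-0.001,0,-0.006],0],
  ],
)

```text
time_s: 4.5
position: [628.7, 104.7, 96.7]
tool_rot: [3.142, -0.0, -0.001]
ft_force: [-0.0, -0.1, 0.2]
gripper_width: -0.0
gripper_force: 0.3
```

Request:
step_arm(
  deltas=[
    [0.0,[-0.001,0,-0.006],0],
    [0.0,[0,0,-0.006],0],
    [0.0,[0,0,-0.005],0],
    [0.0,[0,0,-0.003],0],
  ],
)

```text
time_s: 4.9
position: [628.4, 104.7, 77.0]
tool_rot: [-3.142, 0.0, -0.001]
ft_force: [1.0, -0.4, -0.1]
gripper_width: -0.2
gripper_force: 0.0
```

Request:
step_arm(
  deltas=[
    [0.0,[0,0,-0.002],0],
    [0.0,[0,0,-0.001],0],
    [0.0,[0,0,0],0],
  ],
)

```text
time_s: 5.2
position: [628.4, 104.7, 75.9]
tool_rot: [3.142, -0.0, 0.0]
ft_force: [-4.6, -0.2, 7.7]
gripper_width: -0.1
gripper_force: 4.1
```

Request:
step_arm(
  deltas=[
    [0.0,[0,0,-0.002],0],
    [0.0,[0,0,0],0],
    [0.0,[0,0,0.03],0],
    [0.0,[-0.01,0,0.04],0],
    [0.0,[-0.03,0,0.035],0],
    [0.0,[-0.01,0,0.02],0],
    [0.0,[0,0,0],0],
  ],
)

```text
time_s: 5.9
position: [580.0, 105.0, 201.6]
tool_rot: [-3.141, -0.0, -0.013]
ft_force: [0.2, -0.4, 0.1]
gripper_width: -0.1
gripper_force: 0.0
```

Run:
```python
from h import *
print(manip.read_state()['position'])
w=imaging.snapshot('wrist'); np.save('w3.npy',w,allow_pickle=True)
f=w['frame'].copy(); p=(635.4,102.8,.02)
for A,B,c in [(a,b,(255,0,255)) for a,b,_ in JIG]+[((-60,-25.5,80),(-60,25.5,80),(0,255,0)),((-60,-13.5,80),(-60,13.5,80),(255,0,0)),((-35,-27,76),(-35,27,76),(0,0,255))]:
    q=proj(w,T(p,[A,B])); cv2.line(f,*[tuple(int(round(v*16)) for v in z) for z in q],c,1,cv2.LINE_AA,4)
save(dict(w,frame=f),'w3.png',(20,270,200,440),2.3)
```

```text
[580.02090053 104.98499976 201.63406351]
```

View pics/w3.png

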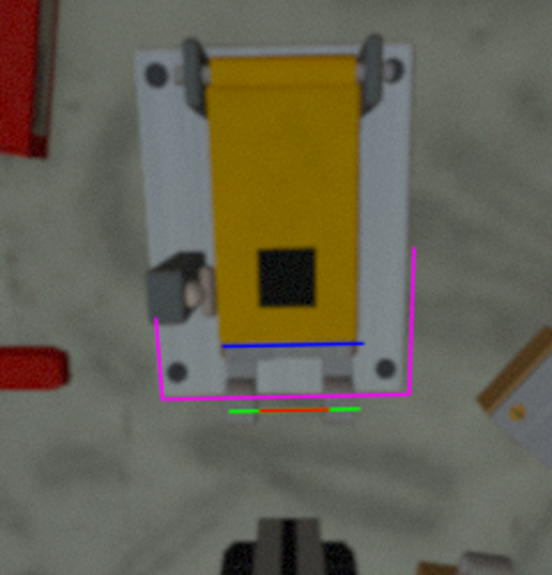

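The flap is shut level, and the overlay sits close to the plate edges, the flap's free edge and the knuckles. Now I'll refine the pose numerically.

Run:
```python
from h import *
w=np.load('w3.npy',allow_pickle=True).item(); w2=np.load('w2.npy',allow_pickle=True).item()
J4=[((-75,-50,12),(-75,60,12),(0,0,12)),((-70,-56,12),(75,-56,12),(0,0,12)),((-70,64,12),(-30,64,12),(-55,0,12)),((10,64,12),(78,64,12),(40,0,12)),((80,-50,12),(80,60,12),(0,0,12))]
g0=(635.4,102.8,.02)
for b in (.8,1.5): print('plate w3',edgefit([w],J4,g0,(6,6,.05),b))
print('plate w2',edgefit([w2],JIG,g0,(6,6,.05)))
# yellow flap, seen as plane z=76
hsv=cv2.cvtColor(w['frame'],cv2.COLOR_RGB2HSV); m=cv2.inRange(hsv,(15,150,60),(32,255,255)); 
n,l,st,c=cv2.connectedComponentsWithStats(m); k=1+st[1:,4].argmax(); m=(l==k)
def line(pts): # fit world line at z 76
    P=np.array([ray(w,(r,c),76)[:2] for r,c in pts]); v=cv2.fitLine(P.astype(np.float32),cv2.DIST_HUBER,0,.01,.01).ravel(); return v
rows=np.where(m.any(1))[0]; rr=np.arange(rows[0]+20,rows[-1]-8); 
L=line([(r,np.where(m[r])[0][0]-.5) for r in rr]); Rr=line([(r,np.where(m[r])[0][-1]+.5) for r in rr])
cols=np.where(m.any(0))[0]; cc=np.arange(cols[0]+14,cols[-1]-6); B=line([(np.where(m[:,c])[0][-1]+.5,c) for c in cc])
print('L',L,'R',Rr,'B',B)
mp=cut_out('wrist','flap_pad')
# dark pad centroid
gr=w['frame'].astype(int).max(2); ys,xs=np.where((gr<35)); sel=(ys>120)&(ys<160)&(xs>305)&(xs<345); print('pad',ray(w,(ys[sel].mean(),xs[sel].mean()),76),'expected',T(g0,[(-10,0,76)]))
```

```text
plate w3 (array([6.33930418e+02, 1.03874928e+02, 1.92110487e-02]), np.float64(-37.79277038574219))
plate w3 (array([6.34439629e+02, 1.04925735e+02, 2.06262303e-02]), np.float64(-31.931928634643555))
plate w2 (array([6.36544999e+02, 1.05784414e+02, 2.94180861e-02]), np.float64(-39.434173583984375))
L [9.99895096e-01 1.44833755e-02 6.48402222e+02 1.31014816e+02] R [9.9994904e-01 1.0094943e-02 6.5415436e+02 7.8779594e+01] B [ 3.1354371e-02 -9.9950832e-01  6.0182635e+02  1.0293928e+02]
pad [626.13473082 104.49404812  76.        ] expected [[625.40199993 102.60001333  76.        ]]
```

Request:
step_arm(
  deltas=[
    [0.0854,[-0.036,-0.019,0],0],
    [0.0854,[-0.036,-0.019,0],0],
    [0.0854,[-0.036,-0.019,0],0],
    [0.0854,[-0.036,-0.019,0],0],
    [0.0854,[-0.036,-0.018,0],0],
    [0.0854,[0,0,0],0],
    [0.0854,[0,0,0],0],
  ],
)

```text
time_s: 6.7
position: [397.7, 10.4, 195.9]
tool_rot: [-3.141, 0.003, 0.003]
ft_force: [1.1, 0.1, -0.6]
gripper_width: 85.3
gripper_force: 0.0
```

Run:
```python
from h import *
print(manip.read_state()['position'])
w=imaging.snapshot('wrist'); np.save('w4.npy',w,allow_pickle=True); K,R,t=cam(w); print(-R.T@t)
L4=LEAF[:3]+[((20,13,29),(20,24,29),(0,20,29)),((20,-24,29),(20,-13,29),(0,-20,29))]
best=None
for b in (.8,1.5):
    r=edgefit([w],L4,(444,10,-.06),(10,10,.2),b); print(r)
f=w['frame'].copy(); p=r[0]; q=proj(w,T(p,[(0,0,29)]))[0]; print(q)
for A,B,_ in L4+[((35,-11,44),(35,11,44),0)]:
    a=proj(w,T(p,[A,B])); cv2.line(f,*[tuple(int(round(v*16)) for v in z) for z in a],(255,0,255),1,cv2.LINE_AA,4)
c,r0=int(q[0]),int(q[1]); r1=max(0,r0-70)
save(dict(w,frame=f),'w4.png',(r1,r1+140,c-80,c+80),4.2)
```

```text
[397.66641575  10.42719902 195.88157852]
[479.62194587   8.92176032 337.77685142]
(array([ 4.40344137e+02,  1.25978721e+01, -1.38044439e-01]), np.float64(-50.80921936035156))
(array([ 4.40064316e+02,  1.27082393e+01, -1.33708705e-01]), np.float64(-30.95390510559082))
[321.44925373 136.80127261]
```

View pics/w4.png

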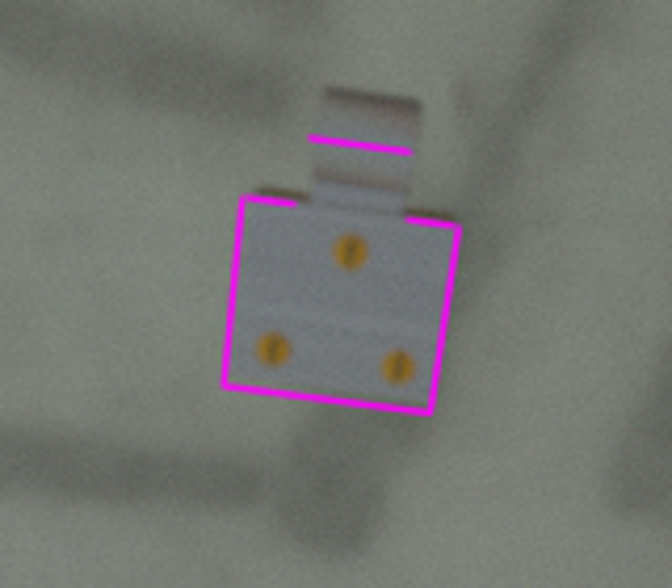

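The overlay matches the leaf's top face: leaf at (440.2, 12.6), yaw -0.136. I'll approach it.

Request:
step_arm(
  deltas=[
    [0.0854,[0.022,0.001,-0.04],-0.07],
    [0.0854,[0.02,0.001,-0.045],-0.066],
    [0.0854,[0,0,-0.04],0],
    [0.0854,[0,0,0],0],
    [0.0854,[0,0,0],0],
  ],
)

```text
time_s: 7.25
position: [440.3, 13.1, 71.6]
tool_rot: [-3.134, 0.212, 0.004]
ft_force: [0.2, -0.7, 0.0]
gripper_width: 85.0
gripper_force: 0.0
```

Request:
step_arm(
  deltas=[
    [0.0854,[0,0,-0.03],0],
    [0.0854,[0,-0.0005,-0.025],0],
    [0.0854,[0,0,-0.012],0],
    [0.0854,[0,0,0],0],
    [0.03,[0,0,0],0],
    [0.03,[0,0,0],0],
    [0.03,[0,0,0],0],
    [0.03,[0,0,0],0],
    [0.03,[0,0,0],0],
    [0.03,[0,0,0],0],
  ],
  newtons=50,
)

```text
time_s: 8.25
position: [442.1, 11.9, 7.0]
tool_rot: [3.134, -0.214, 0.006]
ft_force: [-0.9, 0.5, 6.2]
gripper_width: 49.2
gripper_force: 53.0
```

Request:
step_arm(
  deltas=[
    [0.03,[0,0,0.015],0],
    [0.03,[0,0,0.02],0],
    [0.03,[0,0,0.03],0],
    [0.03,[0,0,0.033],0],
    [0.03,[0.025,0.022,0],0.039],
    [0.03,[0.025,0.023,0],0.039],
    [0.03,[0.025,0.023,0],0.038],
    [0.03,[0.025,0.022,0],0.038],
    [0.03,[0,0,0],0],
    [0.03,[0,0,0],0],
    [0.03,[0,0,0],0],
  ],
)

```text
time_s: 9.35
position: [539.0, 101.7, 102.9]
tool_rot: [3.141, 0.027, -0.003]
ft_force: [0.2, 0.3, -2.7]
gripper_width: 49.0
gripper_force: 52.4
```

Run:
```python
from h import *
st=manip.read_state();print(st['position'],st['tool_rot'],st['ft_force'],st['gripper_width'],st['gripper_force'])
w=imaging.snapshot('wrist'); np.save('w5.npy',w,allow_pickle=True); K,R,t=cam(w); print(-R.T@t,proj(w,[st['position']]))
s=imaging.snapshot('side'); np.save('s5.npy',s,allow_pickle=True)
a=cv2.resize(w['frame'][90:290,220:440],None,fx=2.5,fy=2.5,interpolation=2)
b=cv2.resize(s['frame'][150:300,250:380],None,fx=2.2,fy=2.2,interpolation=2)
im=np.zeros((500,836,3),np.uint8); im[:a.shape[0],:a.shape[1]]=a; im[:b.shape[0],550:550+b.shape[1]]=b
cv2.imwrite('pics/w5.png',im[:,:800,::-1])
```

```text
[539.02520469 101.68117752 102.87834409] [ 3.14112277e+00  2.71844084e-02 -2.79152041e-03] [ 0.19678926  0.30637733 -2.67284878] 49.00716684108937 52.449249029159546
[620.95853856 101.90498323 244.77511924] [[322.72306387 261.41629299]]
```

View pics/w5.png

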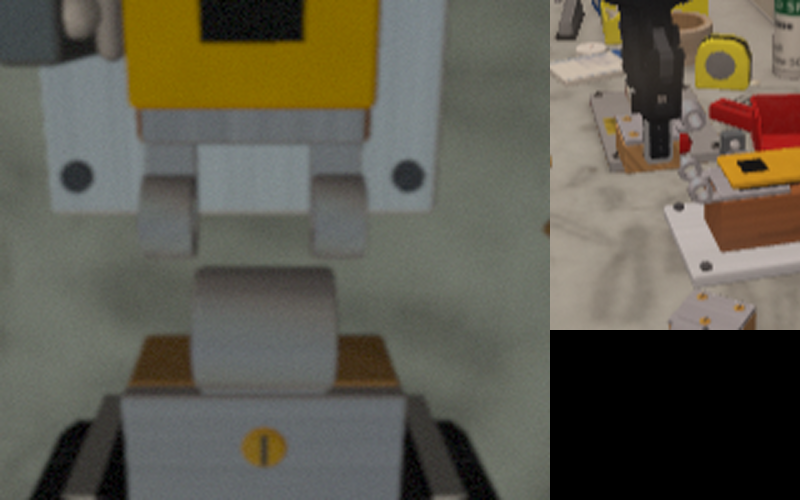

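The leaf is held level with its knuckle just in front of the jamb gap: held knuckle columns 192–337, gap 197–311, jamb knuckles' lower edge at row 255. I'll check this against the model.

Run:
```python
from h import *
w=np.load('w5.npy',allow_pickle=True).item(); s=np.load('s5.npy',allow_pickle=True).item()
f=lambda c,r:(220+c/2.5,90+r/2.5)
def ring(x,y,z,hw,yaw,n=72):
    a=np.linspace(0,2*np.pi,n); return np.array([T((x,y,yaw),[(10*np.cos(t),k*hw,z+10*np.sin(t)) for t in a]) for k in(-1,1)]).reshape(-1,3)
def crop(P):
    q=proj(w,P); return (q-[220,90])*2.5
J=(575.4,103.5,70)
for nm,y0 in (('jL',19.5),('jR',-19.5)):
    q=crop(T((J[0],J[1],.018),ring(0,y0,0,6,0)+[0,0,70])); print(nm,'cols',q[:,0].min(),q[:,0].max(),'rows',q[:,1].min(),q[:,1].max())
for bx in (570,572,574):
  for bz in (126,130,134):
    q=crop(ring(bx,101.5,bz,11,.018)); print('held',bx,bz,'cols',q[:,0].min().round(1),q[:,0].max().round(1),'rows',q[:,1].min().round(1),q[:,1].max().round(1))
# side view expectations: near ends (-y)
print('side jamb near end',proj(s,[(575.4+.4,103.5-25.5,70)]),'far knuckle',proj(s,[(575,103.5+13.5,70)]),'held near',proj(s,[(572,101.5-11,130)]))
im=s['frame']; save(s,'s5.png',(185,265,290,390),6)
```

```text
jL cols 135.21251802777897 197.59488930128953 rows 174.3962224152675 260.9645154451794
jR cols 307.8012597462599 367.8428607179085 rows 174.16025129005612 260.7250629609815
held 570 126 cols 187.5 331.2 rows 274.4 395.9
held 570 130 cols 185.1 333.5 rows 282.4 407.7
held 570 134 cols 182.4 335.9 rows 290.9 420.3
held 572 126 cols 187.3 331.8 rows 263.0 384.9
held 572 130 cols 184.8 334.1 rows 270.6 396.4
held 572 134 cols 182.2 336.6 rows 278.8 408.7
held 574 126 cols 187.1 332.4 rows 251.4 373.7
held 574 130 cols 184.6 334.8 rows 258.8 385.0
held 574 134 cols 182.0 337.3 rows 266.6 397.0
side jamb near end [[318.9313795  238.06316471]] far knuckle [[313.76590704 228.17645301]] held near [[315.23798087 204.54338476]]
```

View pics/s5.png

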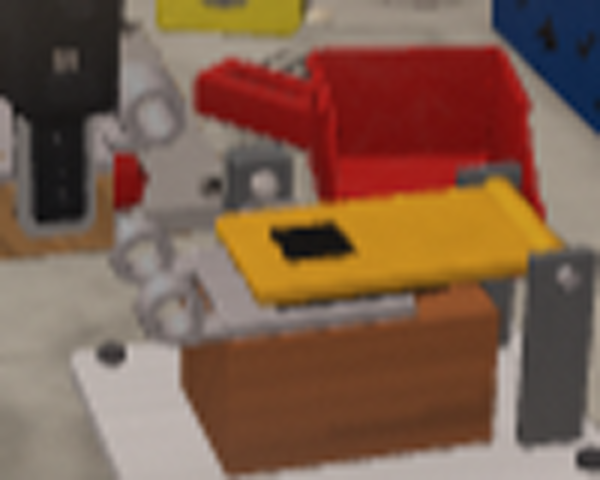

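Request:
step_arm(
  deltas=[
    [0.03,[0.003,0.0025,0],0],
    [0.03,[0,0,-0.01],0],
    [0.03,[0,0,-0.02],0],
    [0.03,[0,0,0],0],
    [0.03,[0,0,0],0],
  ],
)

```text
time_s: 9.95
position: [542.4, 104.5, 72.4]
tool_rot: [3.141, 0.028, -0.004]
ft_force: [0.3, -0.7, -1.1]
gripper_width: 49.2
gripper_force: 52.4
```

Run:
```python
from h import *
st=manip.read_state();print(st['position'],st['tool_rot'],st['ft_force'])
```

```text
[542.37953954 104.50558633  72.42079043] [ 3.14144572  0.02756347 -0.00352666] [ 0.27819732 -0.66858978 -1.07038788]
```

Request:
step_arm(
  deltas=[
    [0.03,[0,-0.0003,-0.01],0],
    [0.03,[0,0,-0.01],0],
    [0.03,[0,0,-0.006],0],
    [0.03,[0,0,-0.003],0],
    [0.03,[0,0,0],0],
    [0.03,[0,0,0],0],
  ],
)

```text
time_s: 10.55
position: [543.4, 104.4, 44.3]
tool_rot: [-3.141, -0.028, -0.0]
ft_force: [-0.7, 0.3, -1.6]
gripper_width: 48.9
gripper_force: 52.5
```

Run:
```python
from h import *
st=manip.read_state();print(st['position'],st['tool_rot'],st['ft_force'],st['torque'])
w=imaging.snapshot('wrist'); s=imaging.snapshot('side')
np.save('w6.npy',w,allow_pickle=True); np.save('s6.npy',s,allow_pickle=True)
a=cv2.resize(w['frame'][140:240,255:390],None,fx=4,fy=4,interpolation=2)
b=cv2.resize(s['frame'][205:265,295:340],None,fx=5.5,fy=5.5,interpolation=2)
im=np.zeros((400,800,3),np.uint8); im[:a.shape[0],:a.shape[1]]=a; im[:b.shape[0],545:545+b.shape[1]]=b[:, :255]
cv2.imwrite('pics/w6.png',im[:,:,::-1])
```

```text
[543.42838409 104.39718559  44.33725891] [-3.14146228e+00 -2.81150918e-02 -3.12281936e-04] [-0.67218026  0.33167481 -1.62834835] [ 0.00222365 -0.01258739 -0.00560449]
```

View pics/w6.png

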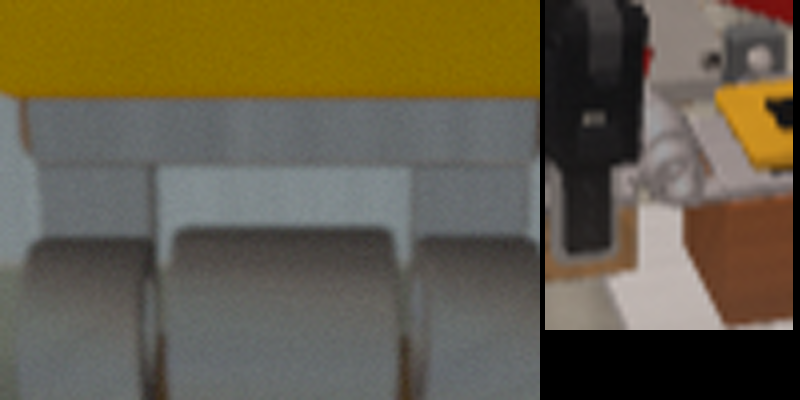

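The three knuckles are nearly in line and the held one is centred in the gap. It sits about 1 mm too far in +x and about 1 mm high, so I'll trim both.

Request:
step_arm(
  deltas=[
    [0.03,[-0.0012,0,-0.001],0],
    [0.03,[0,0,0],0],
    [0.03,[0,0,0],0],
    [0.03,[0,0,0],0],
    [0.03,[0,0,0],0],
  ],
)

```text
time_s: 11.15
position: [542.1, 104.4, 43.3]
tool_rot: [-3.141, -0.028, -0.0]
ft_force: [0.6, -0.5, -1.8]
gripper_width: 49.2
gripper_force: 52.5
```

Run:
```python
from h import *
w=imaging.snapshot('wrist'); st=manip.read_state();print(st['position'],st['tool_rot'],st['ft_force'],st['gripper_force'],np.abs(st['dq']).max())
g=cv2.GaussianBlur(w['frame'].astype(np.float32).mean(2),(0,0),.8)
# far tangent row: steepest darkening per column group
for nm,c0,c1 in (('L',266,290),('held',302,350),('R',363,385)):
    p=g[185:215,c0:c1].mean(1); print(nm,p[::2].round(),185+np.argmin(np.diff(p)))
```

```text
[542.10045815 104.35561575  43.33348116] [-3.14145049e+00 -2.79141992e-02 -1.21665167e-04] [-0.09900112  0.42218858 -0.64550814] 52.499032616615295 0.00263971089239932
L [106. 106. 106. 106. 106. 100.  71.  59.  63.  68.  73.  78.  82.  86.
  90.] 196
held [134. 134. 134. 134. 134. 121.  76.  60.  66.  70.  74.  80.  86.  91.
  95.] 196
R [106. 106. 107. 107. 106.  97.  68.  60.  65.  71.  77.  82.  86.  90.
  95.] 196
```

```bash
python3 -c "
from bench import workorder; print(workorder.job_done())"
```

```text
the job is handed in; nothing more can be done
None
```

I clicked the flap shut and handed the job in with the door leaf still held level in the air, its knuckle centred between the jamb knuckles and their edges in line within about a pixel in the last wrist picture; the hand-in gave no pass or fail result.

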